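# Hold the green leaf sample flush on the tilted colour reader

### The job

Swing the colour reader's orange dust door wide open by its handle, to a right angle or more, then pick up the green leaf-sample slide by its rib, tilt it to match the sloped white reading pad and hold its flat underside flush on the pad, centred over the dark window with the rib pointing up the slope, pressed in just enough that the sprung pad gives a few millimetres without bottoming out. Finish while still gripping the slide and holding it there, with the door left open and the other slides and the bench things left where they are.

Things in the scene. Friction and masses are not known exactly. Their poses are not given: they have to be found in the camera images.
- door_handle (a point): grip point on the door handle, an upright round steel bar 11 mm thick, its top end 23 mm above this point, its centre 35 mm clear of the orange door's outer face. Door: upright, 140 mm wide, 10 thick, top edge 110 mm above the table. The point is 92 mm up, 118 mm along the door from the hinge line, 40 mm in front. Axes turn with the door: x into the door, y from hinge to free edge, z up.
- door_hinge (a point): point on the door's upright hinge line, 92 mm above the table; the hinge is on the right of the reader's front as seen by the robot. Axes as for door_handle.
- door (a joint): door angle in rad: 0 shut, grows as the free edge swings out towards the robot (anticlockwise seen from above), stop at 2.0; light friction (about 0.06 N m), stays where it is left. Needs to end above 1.4.
- window (a point): centre of the dark 30 mm round window, on the surface of the white reading pad (100 mm up the slope, 105 wide, 8 thick), moving with the pad. z: pad's outward normal (up and to the reader's front); x: up the slope; y: across, to the reader's left seen by the robot. The slope, 0.4 to 0.75 rad from level, differs each time and is clamped (does not yield).
- pad (a joint): how far the sprung pad is pressed in along its normal, in m: 0 fully out, stop at 0.010; about 2.4 N starts it moving and 1.2 N more for each further mm.
- reader: the reader's grey base, 210 mm deep, 180 wide, 18 high, fixed; origin at the underside near its middle (hinge line 107 mm in front of it, 70 mm to the right), x away from its front (the door side), z up. A white electronics box 63 mm high stands at its rear; the stage's hinge posts reach 45 mm.
- slide_green: green leaf-sample slide: flat black plate 70 x 50 x 5 mm (x, y, z) with green patches on top and in its middle a green upright rib 44 mm long (along x), 12 mm thick (y), from 5 to 33 mm above the underside. About 60 g. Origin at the centre of the underside, z up on the rib side. Starts flat on the board; either way round along x is the same.
- slide_tan: the same slide in tan; leave it
- slide_dark: the same slide in dark brown; leave it
- board: dark wooden board 160 x 290 x 16 mm fixed to the table, the three slides lie on it about 90 mm apart along its y; origin at the centre of its underside, z up
- bundle: bundle of cigars with a paper band, 130 x 87 x 71 mm, loose; leave it
- bottle: white bottle with red cap, 72 mm across, 140 mm high, loose; leave it
- jar: amber jar with steel cap, 60 mm across, 70 mm high, loose; leave it
- knife: flat blade with green handle, 160 x 55 x 12 mm, lying loose, origin on its underside near the middle; leave it
- dish: small white dish 70 mm across, 16 mm high, loose; leave it
There are look-alikes about, which are no part of the job. What is shaped like the slide_green but pink or turquoise is not meant.

How it is judged:
On the way, in this order (a step that is already met when the one before it is completed fails the run):
1. the dust door is swung open to a right angle (1.4 rad at least) (value of joint door above 1.4 rad), for 0.2 s.
2. the green slide is gripped and lifted clear of the board (z of slide_green in the frame of board above 0.045 m and contact force between slide_green and the fingers above 1 N), for 0.2 s.
At the end, for the whole second after the job is handed in: Fingers still grip the still green slide (over 1 N), underside flush on the pad (4 degrees, 3 mm), centre within 15 mm of the window centre along and across the slope, rib within 12 degrees of up-slope; pad pressed in 1 to 8.5 mm; door open past 1.4 rad (value of joint door above 1.4 rad and contact force between slide_green and the fingers above 1 N and angle between the z axis of slide_green and the z axis of window, either way round below 0.07 rad and angle between the x axis of slide_green and the x axis of window, either way round below 0.21 rad and z of slide_green in the frame of window between -0.003 and 0.003 m and x of slide_green in the frame of window between -0.015 and 0.015 m and y of slide_green in the frame of window between -0.015 and 0.015 m and value of joint pad between 0.001 and 0.0085 m and linear speed of slide_green below 0.01 m/s); the arm keeps its last pose, push and grip.
It fails at once if another slide is moved by more than 30 mm (distance of any of slide_tan, slide_dark from where it was at the start of the episode above 0.03 m).
It fails at once if the bundle, bottle, jar, knife or dish is moved by more than 30 mm (distance of any of bundle, bottle, jar, knife, dish from where it was at the start of the episode above 0.03 m).
It also fails if it takes over 62 s, if anything falls off the work surface, if the arm or the gripper's body presses on something with over 40 N, if the wrist force passes 120 N, or if a joint passes its speed limit or range.

### The arm

A 6-joint arm with a two-finger parallel gripper is mounted at the origin on the work surface. World frame = base frame: x ahead of the robot, y to its left, z up, the work surface at z = 0. Lengths are in m, angles in rad, forces in N, time in s.
With the tool pointing down it reaches from about 0.275 to 1 m from the base axis. Payload 8.4 kg.
Tool frame: the origin (TCP) lies on the centre line of the jaws, within the pads' length; the fingertips stand 17 mm ahead of it and the grasp point (between the pads) lies 2 mm behind it (bot.tcp_to_tips is the z of the fingertips in the tool frame, in m); z points along the fingers, y is the line along which they close (so a half turn about z gives the same grasp; the last joint's range is limited). The gripper opens to 85 mm and grips with 20 to 120 N. Pads are 22 mm wide; open, the fingers measure 114 mm over their backs; the gripper's body (76 mm by 85 mm) begins 54 mm behind the grasp point. The pads swing forward as they close: fully open they stand 13 mm farther back than shut.
Start: joints at [1.281, 0.353, 1.633, -0, 1.155, -0.002], TCP at [0.177, 0.599, 0.214] pointing down, gripper open.
Joint ranges: [-2.63, 2.63], [-0.92, 2.1], [0.06, 2.66], [-1.3, 4.44], [0, 2.69], [-3.02, 3.02]. Speed limits (rad/s): [2.22, 2.22, 2.79, 3.14, 3.14, 3.14].

### API

Orientations are given as a unit quaternion [x, y, z, w].
In Python, from workcell import bot, hand, kinematics, get_obs, vision, hand_in gives the robot as it stands. The module is installed in compiled form; this text tells all that it offers. Calls block until the motion is done:
- bot.reach(position, orientation): joint-space move of the TCP to a pose.
- bot.servo_line(position, ori=None, velocity=0.15): straight line of the TCP; ori=None keeps the orientation; velocity is the mean speed in m/s.
- bot.goto_joints(angles): joint-space move.
- hand.move_gripper(opening, strength=None): finger opening in m; strength is the grip in N (None keeps the last); returns when the fingers have stopped.
- bot.dwell(seconds).
- kinematics.solve_ik(position, orientation): joint angles nearest the present ones, or None.
- get_obs(): the state.
- vision.read_camera(name): name is "side" or "top"; returns a dict with "frame" (384x512x3 uint8, red, green, blue), "intrinsics" (3x3 intrinsics, pixels), "view" (4x4, takes a point from world to camera coordinates). Camera axes: x right, y down, z forward; pixel columns grow to the right and rows downward; lengths in m; the calibration is good to about 2 mm. A picture is of the moment at which its call begins. There is no depth.
A pose or a line that the arm cannot do raises bot.IKError and nothing moves.
- hand_in(): hands the job in; it is judged then, once.
The state is a dict: "time_s": time; "joint_pos": joint angles; "joint_vel": joint speeds; "joint_efforts": joint torques, N m; "position": TCP position; "orientation": TCP orientation; "wrist_force": force on the tool from outside, world axes, zero at the start; "ft_torque": the same for the moment, N m; "gripper_width": finger opening in m; "grip_force": force on a finger pad.
Only numpy, scipy, OpenCV 4.12 (cv2) and the standard library are available. Lean on these libraries where they do the work, as an engineer would, in place of code of your own. Each camera call takes 0.05 s, during which the arm holds its last target. There are 200 camera calls.

## Working session

There is one attempt and no reset: what is moved stays moved. The work goes in short steps, each a Python script; the robot and the scene stay as the last script left them, time stands still between calls to the robot, and variables do not carry over. Pictures are saved under pics/ and viewed, at most 10 in all, crops included, and the job is handed in when it is done.

```bash
mkdir -p pics
python3 - <<'E'
from workcell import bot, hand, kinematics, get_obs, vision
import cv2,numpy as np
for n in ("top","side"):
    d=vision.read_camera(n); cv2.imwrite(f"pics/{n}0.png",cv2.resize(d["frame"][:,:,::-1],(800,600),interpolation=cv2.INTER_CUBIC))
    np.savez(f"{n}0.npz",**d); print(n,d["intrinsics"].tolist(),np.round(d["view"],4).tolist())
o=get_obs(); print(o)
E
```

```text
top [[388.5866979050811, 0.0, 255.020656064356], [0.0, 388.5866979050811, 190.0029917103309], [0.0, 0.0, 1.0]] [[-0.0145, -0.9998, -0.0105, 0.0339], [-0.9935, 0.0155, -0.1125, 0.5482], [0.1126, 0.0088, -0.9936, 1.3457], [0.0, 0.0, 0.0, 1.0]]
side [[357.7830117457126, 0.0, 258.35183507363405], [0.0, 357.7830117457126, 194.0168705941144], [0.0, 0.0, 1.0]] [[0.9994, -0.0333, -0.0042, -0.5456], [-0.0222, -0.5599, -0.8283, 0.1088], [0.0252, 0.8279, -0.5603, 1.3159], [0.0, 0.0, 0.0, 1.0]]
{'time_s': 0.1, 'joint_pos': array([ 1.28057879e+00,  3.53563405e-01,  1.63408041e+00,  8.40511562e-06,
        1.15519111e+00, -2.41855856e-03]), 'joint_vel': array([ 0.00022986, -0.00099545, -0.00192134, -0.00104389, -0.00084295,
       -0.00200526]), 'joint_efforts': array([ 8.73287354e-04, -6.06358767e+01, -3.42815387e+01,  5.43531905e-05,
        4.01972633e-03, -2.01806563e-05]), 'position': array([0.17727917, 0.59885385, 0.2134376 ]), 'orientation': array([ 1.43405033e-01,  9.89663888e-01, -6.13940596e-04, -9.43624504e-05]), 'wrist_force': array([ 0.31884555, -0.4215271 , -0.24488358]), 'ft_torque': array([ 0.01301272,  0.01363859, -0.01566452]), 'grip_force': 0.0, 'gripper_width': 0.08542622769019105}
```

View pics/top0.png

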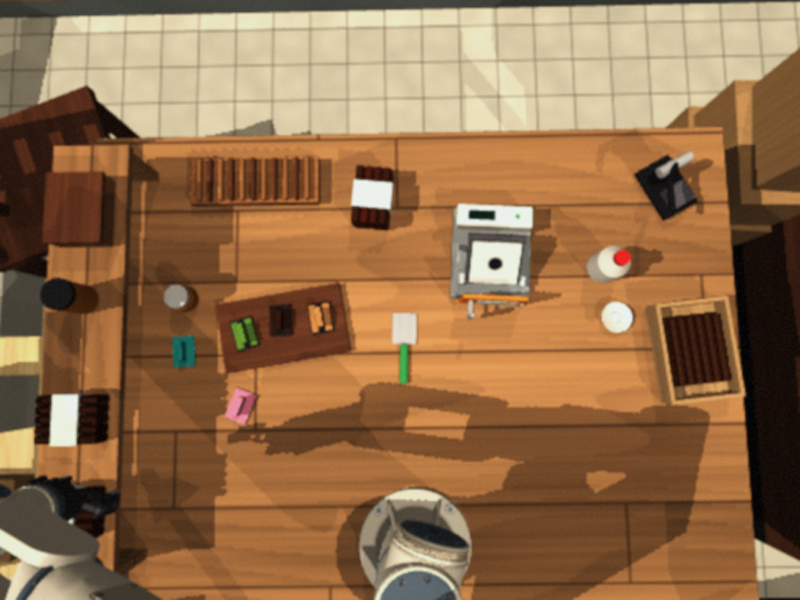

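View pics/side0.png

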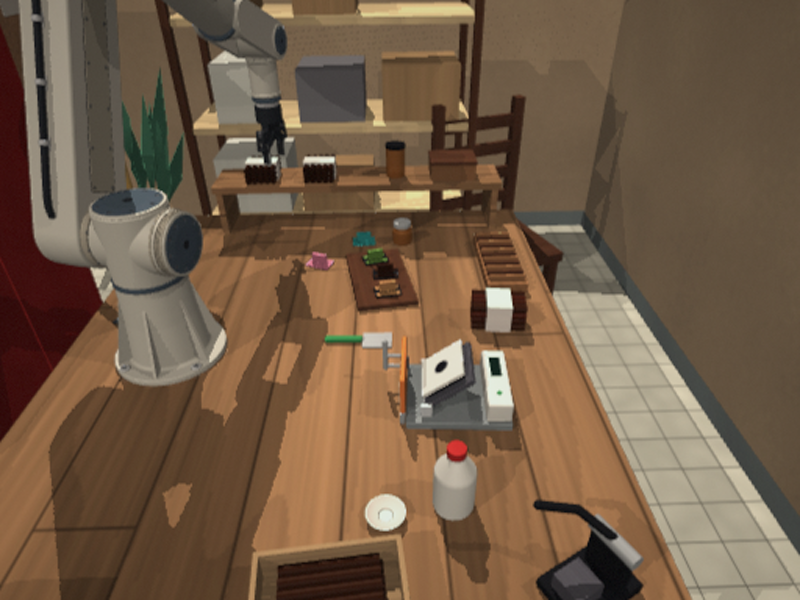

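Top: green slide at about (245,333), tan and dark ones beside it, window (495,264), handle (471,310), door on the reader's lower edge. Side: reader at (455,380), window (441,367). Zooming in on one mosaic for accuracy.

Run:
```python
import cv2,numpy as np
T=np.load("top0.npz")["frame"][:,:,::-1];S=np.load("side0.npz")["frame"][:,:,::-1]
def c(I,x,y,w,h): return cv2.resize(I[y:y+h,x:x+w],(400,300),interpolation=cv2.INTER_CUBIC)
m=np.vstack([np.hstack([c(T,276,128,80,75)[:, :],c(T,136,180,92,69)]),np.hstack([c(S,236,212,100,75),c(S,216,148,60,45)])])
cv2.imwrite("pics/mos.png",m)
```

```text
(no output)
```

View pics/mos.png

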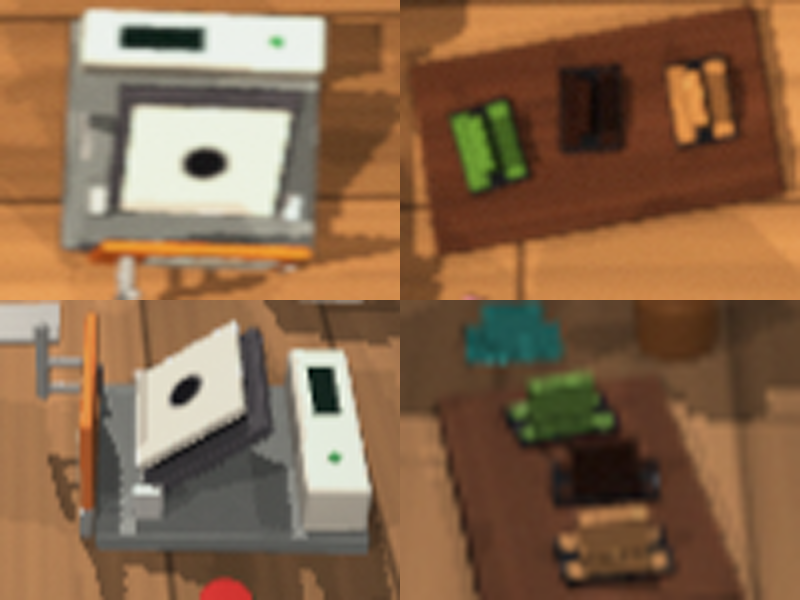

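Run:
```python
import cv2,numpy as np
T=np.load("top0.npz")["frame"][:,:,::-1];S=np.load("side0.npz")["frame"][:,:,::-1]
def c(I,x,y,w,h,W,H):
    r=cv2.resize(I[y:y+h,x:x+w],(W,H),interpolation=cv2.INTER_CUBIC); return r
m=np.vstack([np.hstack([c(T,296,150,44,36,396,324),c(S,264,215,44,36+4,396,324+36)[:324]]),
 np.hstack([c(T,145,199,25,28,250,280-10),c(S,228,156,30,27,300,270),c(S,240,212,24,27,240,270)])[:, :790][:276]]) if False else None
a=np.hstack([c(T,296,150,44,36,396,324),c(S,264,217,44,36,396,324)])
b=np.hstack([c(T,145,200,24,24,264,264),c(S,228,156,24,24,264,264),c(S,240,214,24,24,264,264)])
cv2.imwrite("pics/mos2.png",np.vstack([a,b]))
```

```text
(no output)
```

View pics/mos2.png

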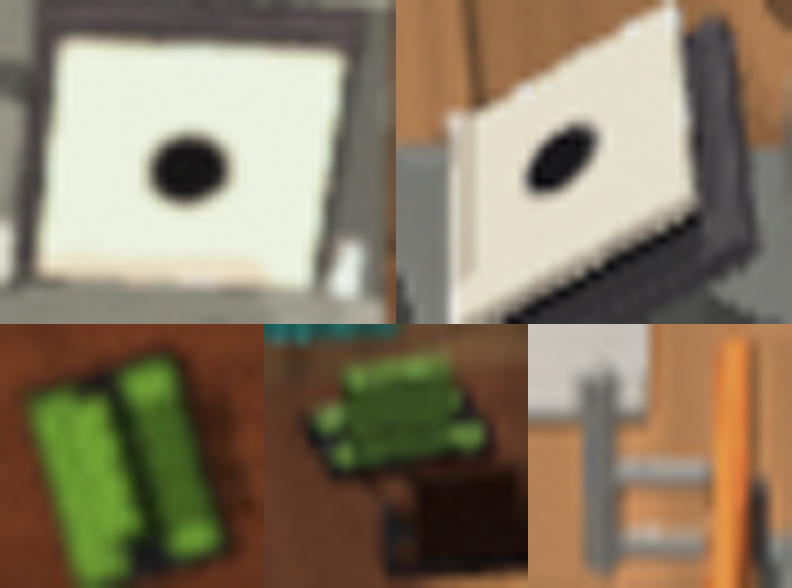

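Zooms: pad corners, window, slide patches and handle bar are clear in both views; now I fit the models to these picks.

```bash
cat > fit.py <<'E'
import numpy as np
from scipy.optimize import least_squares
C={n:np.load(n+"0.npz") for n in("top","side")}
def proj(n,P):
    P=np.atleast_2d(P); q=P@C[n]["view"][:3,:3].T+C[n]["view"][:3,3]; p=q@C[n]["intrinsics"].T; return p[:,:2]/p[:,2:]
def ray(n,uv,z):
    V=C[n]["view"];d=np.linalg.inv(C[n]["intrinsics"])@[*uv,1];R=V[:3,:3];o=-R.T@V[:3,3];d=R.T@d;return o+d*(z-o[2])/d[2]
def t2p(uv,o,s): return (np.array(uv,float)+.5)/s-.5+np.array(o)
def tri(a,b,p0=(.5,0,.1)):
    r=least_squares(lambda P:np.r_[proj("top",P)[0]-a,proj("side",P)[0]-b],p0); return r.x,np.abs(r.fun).max()
def padframe(yaw,s):
    x=np.array([np.cos(yaw)*np.cos(s),np.sin(yaw)*np.cos(s),np.sin(s)]);y=np.array([-np.sin(yaw),np.cos(yaw),0]);return x,y,np.cross(x,y)
E
python3 - <<'E'
from fit import *
tp=t2p([(57,40),(348,53),(312,290),(36,277),(190,170)],(296,150),9)
sp=t2p([(280,6),(302,212),(56,336),(52,112),(166,158)],(264,217),9)
def f(v,full=False):
    x,y,z=padframe(v[3],v[4]);c=v[:3]
    P=[c+50*e*x/1e3+52.5*g*y/1e3 for e,g in((1,1),(1,-1),(-1,-1),(-1,1))]+[c+v[5]*x]
    if full:return P
    w=np.r_[np.ones(9),2][:,None]
    d=np.vstack([proj("top",P)-tp,proj("side",P)-sp]); return d.ravel()
r=least_squares(f,[.65,-.2,.07,0,.5,0],loss="soft_l1",f_scale=.5)
print("pad",r.x.round(4));print(f(r.x).reshape(-1,2).round(2).tolist());print("window",f(r.x,1)[4])
print("window tri",tri(tp[4],sp[4],(.65,-.2,.07)))
# edges triangulated
for i in range(4):print(i,tri(tp[i],sp[i],(.65,-.2,.07)))
# slide
g=t2p([(30,398-324),(178,355-324),(222,545-324),(75,585-324)],(145,200),11)
W=np.array([ray("top",p,.021) for p in g]);print("slide corners",W.round(4).tolist(),W.mean(0))
a=W[[0,1]].mean(0)-W[[2,3]].mean(0);b=W[[0,3]].mean(0)-W[[1,2]].mean(0)
print("yaw",np.arctan2(a[1],a[0]),np.arctan2(-b[0],b[1]),np.linalg.norm(a),np.linalg.norm(b))
print("slide side",ray("side",t2p((136,103),(228,156),11),.021))
print("handle top top",ray("top",(301.2,193.5),.115),"side",ray("side",t2p((70,41),(240,214),11),.115))
x0,y0,yaw=r.x[0],r.x[1],r.x[3]
E
```

```text
pad [ 0.6153 -0.1862  0.0856 -0.0574  0.6157 -0.0008]
[[0.54, -0.19], [-0.47, -0.38], [-0.11, -0.3], [0.35, -0.09], [-0.18, -0.34], [-0.05, 0.2], [-0.39, -1.09], [-0.64, -1.01], [-0.22, 1.89], [-0.05, 0.74]]
window [ 0.61463133 -0.18613597  0.08508149]
window tri (array([ 0.6138893 , -0.18624971,  0.088069  ]), np.float64(0.2700522055748138))
0 (array([ 0.65905307, -0.13436101,  0.11379986]), np.float64(0.13583337958135644))
1 (array([ 0.65331627, -0.2429974 ,  0.11173238]), np.float64(0.3052620309700558))
2 (array([ 0.57240643, -0.23722063,  0.05310236]), np.float64(0.40925355863413415))
3 (array([ 0.57742044, -0.12949132,  0.06302062]), np.float64(0.294150325323443))
slide corners [[0.4975, 0.4104, 0.021], [0.5108, 0.3625, 0.021], [0.4491, 0.3475, 0.021], [0.4369, 0.3948, 0.021]] [0.47356278 0.37882188 0.021     ]
yaw 0.2450207293198513 0.2606618105413885 0.06302674590403189 0.04927037513158119
slide side [0.47455111 0.38159029 0.021     ]
handle top top [ 0.5251111  -0.12820141  0.115     ] side [ 0.50182728 -0.1299449   0.115     ]
```

```bash
cat > edge.py <<'E'
from fit import *
from scipy.ndimage import map_coordinates
G={n:C[n]["frame"].astype(float).mean(2) for n in C}
def model(v):
    x,y,z=padframe(v[3],v[4]);c=np.array(v[:3])
    return [c+.05*e*x+.0525*g*y for e,g in((1,1),(1,-1),(-1,-1),(-1,1))],c+v[5]*x
names=["up","right","low","left"]
def meas(v,rng=2.0):
    out={}
    K,w=model(v)
    for n in C:
        for i in range(4):
            A,B=K[i],K[(i+1)%4];pts=proj(n,[A+(B-A)*t for t in np.linspace(.15,.85,15)])
            d=pts[-1]-pts[0];nn=np.array([-d[1],d[0]])/np.hypot(*d);cen=proj(n,v[:3])[0]
            if (pts[7]-cen)@nn<0:nn=-nn
            s=np.arange(-rng,rng+.01,.1);q=pts[:,None]+s[None,:,None]*nn
            I=map_coordinates(G[n],[q[...,1],q[...,0]],order=1)
            D=np.clip(-np.gradient(I,axis=1),0,None);D[D<.5*D.max(1,keepdims=True)]=0
            out[n,i]=pts+((D*s).sum(1)/D.sum(1))[:,None]*nn,nn
    return out
def cent(n,uv):
    u,v=np.round(uv).astype(int);a=255-G[n][v-6:v+7,u-6:u+7];a=np.clip(a-128,0,None)
    m=cv2.connectedComponents((a>0).astype(np.uint8))[1];a=a*(m==m[6,6]);g=np.mgrid[v-6:v+7,u-6:u+7];return np.array([(g[1]*a).sum(),(g[0]*a).sum()])/a.sum()
import cv2
if __name__=="__main__":
    v=np.array([.6153,-.1862,.0856,-.0574,.6,0.])
    wc={n:cent(n,proj(n,model(v)[1])[0]) for n in C}
    for skip in [(),(("side",2),),(("side",2),("side",3)),(("side",2),("top",2))]:
        v=np.array([.6153,-.1862,.0856,-.0574,.6,0.])
        for k in range(6):
            M=meas(v,2.5 if k<3 else 1.5)
            def f(u):
                K,w=model(u);r=[]
                for (n,i),(p,nn) in M.items():
                    if (n,i) in skip: continue
                    a,b=proj(n,[K[i],K[(i+1)%4]]);d=(b-a)/np.linalg.norm(b-a)
                    e=p-a;r.append(e[:,0]*d[1]-e[:,1]*d[0])
                for n in C:r.append(3*(proj(n,w)[0]-wc[n]))
                return np.concatenate(r)
            r=least_squares(f,v,loss="soft_l1",f_scale=.3);v=r.x
        K,w=model(v)
        ff=f(v);print(skip,v.round(4),"win",w.round(4),"rms",[round(float(x),2) for x in np.sqrt((ff[:-4].reshape(-1,15)**2).mean(1))],(ff[-4:]/3).round(2))
    print(tri(wc["top"],wc["side"],(.61,-.19,.09)))
    print("dish",ray("top",(395,203),.01),"knife",ray("top",(258.5,210),.01),"bottle",ray("top",(398,166),.14))
E
python3 edge.py
```

```text
() [ 0.6157 -0.186   0.0856 -0.0435  0.6321 -0.0019] win [ 0.6142 -0.1859  0.0845] rms [0.22, 0.32, 0.32, 0.35, 0.18, 0.67, 0.15, 0.43] [-0.07 -0.1  -0.01  0.71]
(('side', 2),) [ 0.6154 -0.186   0.0852 -0.0379  0.6195 -0.0015] win [ 0.6142 -0.186   0.0844] rms [0.24, 0.35, 0.26, 0.39, 0.21, 0.64, 0.46] [-0.06 -0.09 -0.01  0.76]
(('side', 2), ('side', 3)) [ 0.616  -0.1866  0.0819 -0.063   0.6226 -0.0019] win [ 0.6145 -0.1865  0.0808] rms [0.14, 0.29, 0.24, 0.37, 0.12, 0.45] [-0.07 -0.01  0.06  1.71]
(('side', 2), ('top', 2)) [ 0.6163 -0.1861  0.0859 -0.025   0.6541 -0.0027] win [ 0.6142 -0.1861  0.0843] rms [0.33, 0.35, 0.44, 0.29, 0.68, 0.32] [-0.03 -0.09 -0.01  0.81]
(array([ 0.61380126, -0.18572081,  0.08722625]), np.float64(0.12059963115527239))
dish [ 0.49656824 -0.47334123  0.01      ] knife [0.47892251 0.01438501 0.01      ] bottle [ 0.60804973 -0.44420996  0.14      ]
```

```bash
cat > h.py <<'E'
import numpy as np
from scipy.spatial.transform import Rotation as R
from workcell import bot, hand, kinematics, get_obs, vision, hand_in
def ori(y,z):
    y=np.array(y,float);z=np.array(z,float);return R.from_matrix(np.c_[np.cross(y,z),y,z]).as_quat()
YAW=-.045
H0=np.array([.502,-.131]); ex=np.array([np.cos(YAW),np.sin(YAW)]); ey=np.array([-ex[1],ex[0]])
HG=H0+.040*ex-.118*ey
def doorpose(a,z=.092,s=1):
    c,d=np.cos(a),np.sin(a);Q=np.array([[c,-d],[d,c]]);p=HG+Q@(H0-HG);y=Q@ey*s
    return np.r_[p,z],ori(np.r_[y,0],[0,0,-1])
E
python3 - <<'E'
from h import *
print(HG)
for s in(1,-1):
    for a in(0,.6,1.2,1.8,):
        q=kinematics.solve_ik(*doorpose(a,.092,s)); print(s,a,None if q is None else np.round(q,2))
q=kinematics.solve_ik(*doorpose(0,.2,1));print(q)
E
```

```text
[ 0.5366513  -0.25067994]
1 0 [-0.26  0.35  1.96 -0.    0.83 -1.78]
1 0.6 [-0.37  0.29  2.06 -0.    0.8  -2.5 ]
1 1.2 None
1 1.8 [-0.63  0.36  1.94 -0.    0.84  2.33]
-1 0 [-0.26  0.35  1.96 -0.    0.83  1.36]
-1 0.6 [-0.37  0.29  2.06 -0.    0.8   0.64]
-1 1.2 [-0.53  0.29  2.05 -0.    0.8  -0.11]
-1 1.8 [-0.63  0.36  1.94 -0.    0.84 -0.82]
[-2.58154710e-01  2.03182120e-01  1.87303508e+00 -4.44089210e-16
  1.06537545e+00 -1.78395104e+00]
```

Run:
```python
from h import *
import cv2
bot.reach(*doorpose(0,.2,-1)); hand.move_gripper(.06)
bot.servo_line(doorpose(0,.094,-1)[0],velocity=.12)
hand.move_gripper(0.0,30)
o=get_obs();print(o["time_s"],o["gripper_width"],o["grip_force"],o["wrist_force"],o["position"])
if .007<o["gripper_width"]<.016:
    for a in np.arange(.15,1.81,.15):
        p,q=doorpose(a,.094,-1);bot.servo_line(p,q,velocity=.12)
        o=get_obs();print(round(a,2),o["wrist_force"].round(1),round(o["gripper_width"],4))
        if np.linalg.norm(o["wrist_force"])>50: break
    print(get_obs()["time_s"])
d=vision.read_camera("top");cv2.imwrite("pics/door.png",cv2.resize(d["frame"][110:260,220:420,::-1],(800,600)))
```

```text
4.8917 0.0054371557364500875 28.802141547203064 [-1.10840171  5.67368158  4.12201438] [ 0.50168416 -0.13034054  0.09415232]
```

View pics/door.png

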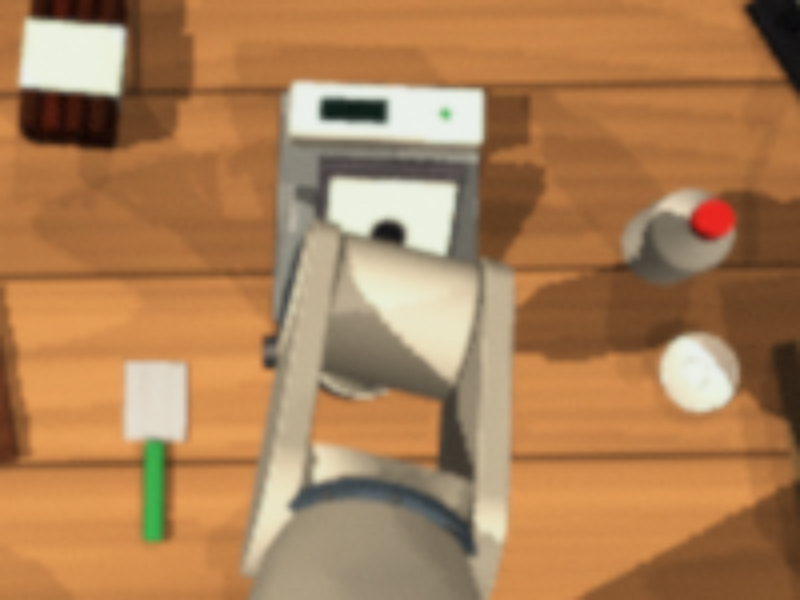

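The arm hides the handle in the top view; the width reading (5.4 mm against 11 mm) is doubtful, so I look from the side.

Run:
```python
from h import *
import cv2
d=vision.read_camera("side");cv2.imwrite("pics/side1.png",cv2.resize(d["frame"][185:260,215:315,::-1],(800,600),interpolation=cv2.INTER_CUBIC))
o=get_obs();print(o["gripper_width"],o["grip_force"],o["wrist_force"])
```

```text
0.005277319508359318 28.830524682998657 [-0.2387257   4.97179268  5.46393342]
```

View pics/side1.png

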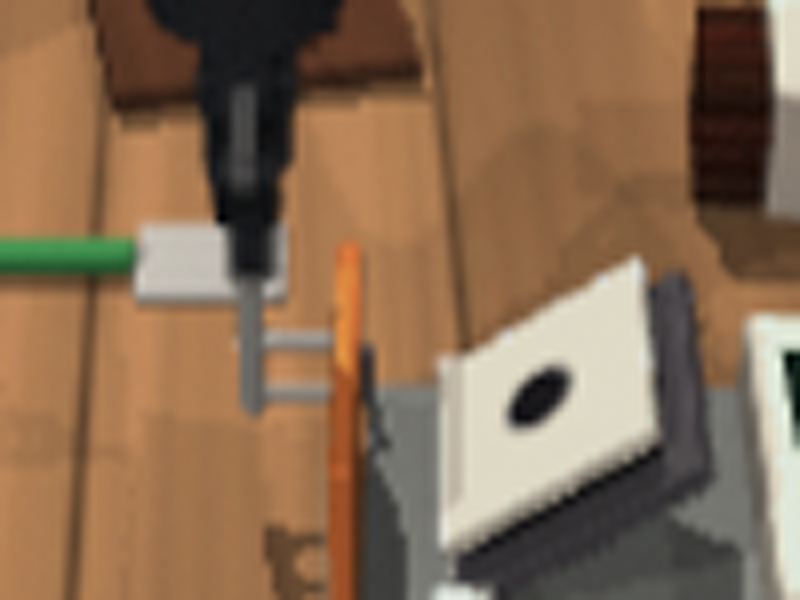

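The fingers are centred on the bar with firm force, so the reading is just pad compliance; swing the door.

Run:
```python
from h import *
import cv2
for a in np.arange(.15,1.81,.15):
    p,q=doorpose(a,.094,-1);bot.servo_line(p,q,velocity=.1)
    o=get_obs();print(round(a,2),o["wrist_force"].round(1),round(o["gripper_width"],4),round(o["grip_force"],1))
    if np.linalg.norm(o["wrist_force"])>50 or o["grip_force"]<3: break
print(get_obs()["time_s"])
d=vision.read_camera("side");cv2.imwrite("pics/side2.png",cv2.resize(d["frame"][185:260,215:315,::-1],(800,600),interpolation=cv2.INTER_CUBIC))
```

```text
0.15 [-3.8  6.   5.9] 0.0059 29.6
0.3 [-4.8  6.5  7.6] 0.0056 30.4
0.45 [-6.2  6.6 11.1] 0.0052 31.1
0.6 [-7.6  6.   9.9] 0.0052 31.6
0.75 [-8.8  6.1 10.9] 0.0056 32.0
0.9 [-10.2   3.8  12. ] 0.0057 32.3
1.05 [-10.6   2.5  12.7] 0.0058 32.4
1.2 [-12.1   1.5  12.6] 0.0055 32.3
1.35 [-12.4  -1.6  11.5] 0.0057 32.0
1.5 [-12.5  -3.5   9.8] 0.0053 31.4
1.65 [-10.6  -4.6   7.6] 0.0053 30.6
1.8 [-10.   -6.6   5.6] 0.0061 29.7
8.9917
```

View pics/side2.png

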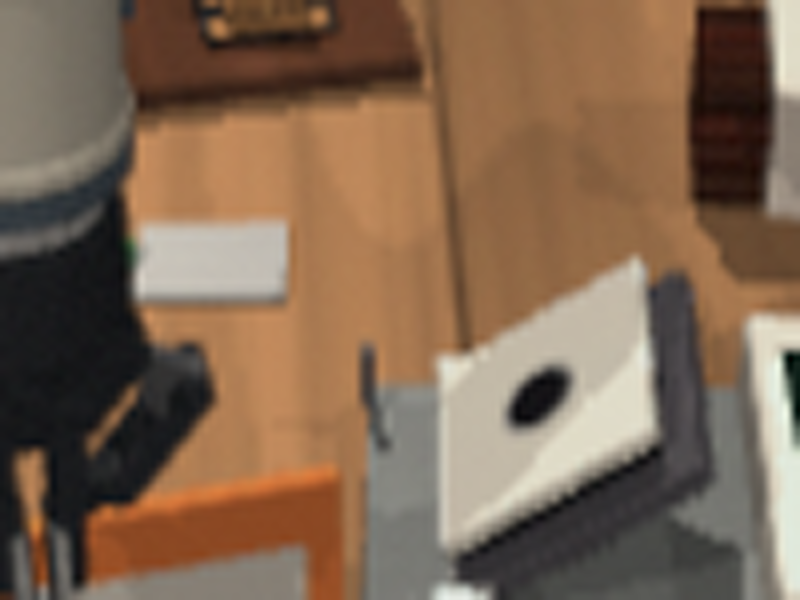

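Door stands open (edge at lower left), gripper on its handle; pad fully visible. Release, then go to the slide, re-imaging the pad meanwhile.

```bash
cat >> h.py <<'E'
from fit import padframe
SL=np.array([.474,.380]);SY=.25;GH=.026
def pick(z,s): return np.array([*SL,z]),ori([-s*np.sin(SY),s*np.cos(SY),0],[0,0,-1])
def place(W,yaw,sl,d,s,dx=0,dy=0):
    x,y,z=padframe(yaw,sl);return np.array(W)+dx*x+dy*y+(d+GH)*z,ori(s*y,-z)
E
python3 - <<'E'
from h import *
import cv2
hand.move_gripper(.05)
bot.servo_line(doorpose(1.8,.20,-1)[0],velocity=.15)
for s in(1,-1):
    print(s,np.round(kinematics.solve_ik(*pick(.042,s)),2))
    for d in(.0,.08): print(kinematics.solve_ik(*place((.614,-.186,.085),YAW,.63,d,s)))
E
```

```text
1 [ 0.67  0.53  1.8  -0.    0.81 -1.15]
[-0.42998279  0.32798197  2.18824676  1.43458014  0.22521703  2.9648788 ]
[-0.47637947  0.13933416  2.23076111  0.94050696  0.3098596  -2.84397999]
-1 [ 0.67  0.53  1.8  -0.    0.81  1.99]
[-0.42998279  0.32798197  2.18824676  1.43458014  0.22521703 -0.17671385]
[-0.47637947  0.13933416  2.23076111  0.94050696  0.3098596   0.29761266]
```

```bash
python3 - <<'E'
from h import *
import cv2
bot.reach(*pick(.15,-1)); hand.move_gripper(.05)
for n in("top","side"): np.savez(n+"1.npz",**vision.read_camera(n))
bot.servo_line(pick(.042,-1)[0],velocity=.1)
print(get_obs()["wrist_force"].round(1))
hand.move_gripper(0,40)
o=get_obs();print(o["time_s"],o["gripper_width"],o["grip_force"],o["wrist_force"].round(1),o["position"])
bot.servo_line(pick(.17,-1)[0],velocity=.12)
o=get_obs();print(o["time_s"],o["gripper_width"],o["grip_force"],o["wrist_force"].round(1))
for n in("side","top"): np.savez(n+"2.npz",**vision.read_camera(n))
E
sed -i 's/n+"0.npz"/n+"1.npz"/' fit.py; python3 edge.py; sed -i 's/n+"1.npz"/n+"0.npz"/' fit.py
python3 - <<'E'
import numpy as np,cv2
from fit import proj
a=[]
for n in("top","side"):
    f=np.load(f"{n}2.npz")["frame"][:,:,::-1];u,v=proj(n,(.474,.38,.15))[0].astype(int)
    a.append(cv2.resize(f[v-25:v+25,u-25:u+25],(400,400),interpolation=cv2.INTER_CUBIC))
    if n=="top": b=cv2.resize(f[120:195,290:390],(400,300))[:200]
f=np.load("top2.npz")["frame"][:,:,::-1];b=cv2.resize(f[140:190,280:380],(400,200),interpolation=cv2.INTER_CUBIC)
f=np.load("side1.npz")["frame"][:,:,::-1];c=cv2.resize(f[205:280,200:350],(400,200),interpolation=cv2.INTER_CUBIC)
cv2.imwrite("pics/grasp.png",np.vstack([np.hstack(a),np.hstack([b,c])]))
E
```

```text
[-0.2  0.5 -0.3]
14.9417 2.336625872783183e-05 0.0 [-0.4  0.1 -0. ] [0.47397534 0.38002021 0.04204291]
16.1583 7.467296180205711e-05 0.0 [-0.5  0.6  0.1]
() [ 0.6156 -0.1861  0.0854 -0.0417  0.6299 -0.0018] win [ 0.6142 -0.1861  0.0844] rms [0.24, 0.28, 0.36, 0.33, 0.2, 0.65, 0.22, 0.48] [-0.04 -0.09 -0.01  0.78]
(('side', 2),) [ 0.6155 -0.1861  0.0853 -0.0413  0.623  -0.0016] win [ 0.6142 -0.1861  0.0844] rms [0.24, 0.29, 0.33, 0.35, 0.19, 0.71, 0.49] [-0.04 -0.09 -0.01  0.78]
(('side', 2), ('side', 3)) [ 0.616  -0.1866  0.082  -0.0648  0.6251 -0.0019] win [ 0.6145 -0.1865  0.0809] rms [0.15, 0.22, 0.24, 0.32, 0.13, 0.46] [-0.06 -0.01  0.06  1.71]
(('side', 2), ('top', 2)) [ 0.6164 -0.1862  0.0859 -0.0266  0.6597 -0.0027] win [ 0.6142 -0.1862  0.0842] rms [0.34, 0.3, 0.37, 0.29, 0.68, 0.35] [-0.02 -0.09 -0.01  0.84]
(array([ 0.61381236, -0.18574681,  0.08726179]), np.float64(0.12171110843806332))
dish [ 0.49656824 -0.47334123  0.01      ] knife [0.47892251 0.01438501 0.01      ] bottle [ 0.60804973 -0.44420996  0.14      ]
```

View pics/grasp.png

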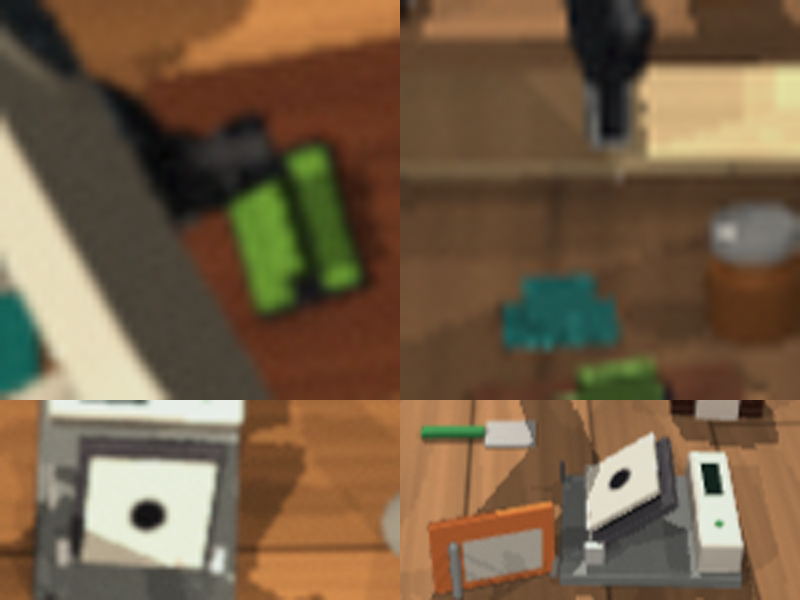

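The gripper closed on nothing: slide still on the board (tile 1 at (295,228)). I measure whether it moved, and where the fingers are in the image relative to prediction.

Run:
```python
from fit import *
import cv2
def green(f):
    h=cv2.cvtColor(f,cv2.COLOR_RGB2HSV);return cv2.inRange(h,(36,120,60),(60,255,255))
ref=None
for k in(0,1,2):
    for n in("top","side"):
        f=np.load(f"{n}{k}.npz")["frame"];m=green(f)
        u,v=proj(n,(.474,.38,.03))[0].astype(int);w=m[v-22:v+23,u-22:u+23]
        nn,l,st,ce=cv2.connectedComponentsWithStats(w)
        pts=np.argwhere(w>0)[:,::-1]+[u-22,v-22]
        print(k,n,len(pts),pts.min(0),pts.max(0),pts.mean(0).round(2))
print(proj("top",(.474,.38,.021)),proj("side",(.474,.38,.021)))
from workcell import get_obs,bot
o=get_obs();print(o["position"],o["orientation"],bot.tcp_to_tips)
# tip projections at lifted pose
p=o["position"]
for n in("top","side"):
    u,v=proj(n,(.474,.38,.15))[0].astype(int)
    print(n,"tips tile px",(proj(n,p-[0,0,.017])[0]-[u-25,v-25])*8)
```

```text
0 top 210 [148 203] [164 223] [155.77 212.98]
0 side 97 [233 159] [247 168] [239.81 163.59]
1 top 166 [149 203] [164 223] [156.6  214.34]
1 side 96 [233 159] [247 168] [239.83 163.54]
2 top 186 [149 203] [164 223] [156.25 213.62]
2 side 95 [233 159] [247 168] [239.8  163.51]
[[155.6912293  212.74588266]] [[239.78481547 165.08338355]]
[0.47355858 0.37966204 0.16905111] [ 9.92194933e-01  1.24693953e-01 -6.80667966e-04  4.11732487e-04] 0.017
top tips tile px [200.25292219 205.35705457]
side tips tile px [205.43604767 198.5232902 ]
```

Run:
```python
from fit import *
import cv2
p=np.array([.4736,.3797,.169])
for n in("side","top"):
    a=np.load(n+"0.npz")["frame"].astype(int);b=np.load(n+"2.npz")["frame"].astype(int)
    g=b.mean(2)
    d=np.abs(a-b).max(2)
    t=proj(n,p-[0,0,.017])[0];w=proj(n,p+[0,0,.054])[0];print(n,"tip",t.round(1),"body",w.round(1))
    u,v=t.round().astype(int)
    print("cols",u-12,"..",u+14,"rows from",v-22)
    for r in range(v-22,v+8): print(r,"".join("%4d"%g[r,c] if d[r,c]>18 else "   ." for c in range(u-12,u+15)))
```

```text
side tip [238.7 138.8] body [238.1 123.5]
cols 227 .. 253 rows from 117
117    .   .   .   .   .   .   .  37  24  24  21  23  30  40  61  57  34  42   .   .   .   .   .   .   .   .   .
118    .   .   .   .   .   .   .  43  24  22  22  22  21  28  43  38  20  37   .   .   .   .   .   .   .   .   .
119    .   .   .   .   .   .   .  40  23  26  22  21  17  23  31  26  20  43   .   .   .   .   .   .   .   .   .
120    .   .   .   .   .   .   .   .  24  22  23  18  13  21  21  20  24   .   .   .   .   .   .   .   .   .   .
121    .   .   .   .   .   .   .   .  39  23  20  20  15  19  18  14  23   .   .   .   .   .   .   .   .   .   .
122    .   .   .   .   .   .   .   .  55  24  26  18  20  23  23  20  64   .   .   .   .   .   .   .   .   .   .
123    .   .   .   .   .   .   .   .   .  29  21  19  24  23  23  53 115   .   .   .   .   .   .   .   .   .   .
124    .   .   .   .   .   .   .   .   .  63  38  18  20  27  60  94 158   .   .   .   .   .   .   .   .   .   .
125    .   .   .   .   .   .   .   .   .  87  64  22  22  32  74   .   .   .   .   .   .   .   .   .   .   .   .
126    .   
[... 5122 characters left out ...]
 .   .   .   .   .   .
213   65  66  64  66  65  64  64  64  53  46  57  59   .   .   .   .   .   .   .   .   .   .   .   .   .   .   .
214   66  64  65  63  65  66  66  67  62  56  58   .   .   .   .   .   .   .   .   .   .   .   .   .   .   .   .
215   64  66  63  66  64  66  66  64  66  63   .   .   .   .   .   .   .   .   .   .   .   .   .   .   .   .   .
216   64  64  65  67  66  65  62  65  68  65  65   .   .   .   .   .   .   .   .   .   .   .   .   .   .   .   .
217   66  66  63  65  64  67  67  68  66  64  65   .   .   .   .   .   .   .   .   .   .   .   .   .   .   .   .
218   64  64  64  64  65  65  62  65  66  64  65  64   .   .   .   .   .   .   .   .   .   .   .   .   .   .   .
```

Side-view silhouette: fingertips appear ~28–35 mm higher than stated (row 131 vs 139), also consistent with the handle grip. I find the tip height by touch: descend with a narrow opening until the tips feel the plate, then back off and grip.

Run:
```python
from h import *
t0=get_obs()["time_s"]
hand.move_gripper(.034,40)
bot.servo_line(pick(.034,-1)[0],velocity=.12)
bot.dwell(.2);f0=get_obs()["wrist_force"];z=.034
while z>-.02:
    z-=.002;bot.servo_line(pick(z,-1)[0],velocity=.02);o=get_obs()
    df=o["wrist_force"]-f0
    if np.linalg.norm(df)>4: break
print("contact",z,o["position"].round(4),df.round(1),o["time_s"]-t0)
```

```text
contact 0.001999999999999986 [0.4742 0.3802 0.003 ] [-2.1 -2.4 11.6] 5.9084
```

Run:
```python
from h import *
t0=get_obs()["time_s"]
bot.servo_line(pick(.0095,-1)[0],velocity=.03)
hand.move_gripper(0,40);o=get_obs();print(o["gripper_width"],o["grip_force"],o["wrist_force"].round(1),o["position"].round(4))
if o["grip_force"]>5:
    bot.servo_line(pick(.17,-1)[0],velocity=.15)
    o=get_obs();print(o["gripper_width"],o["grip_force"],o["wrist_force"].round(1),o["position"].round(4),o["time_s"])
```

```text
0.011241413925708852 39.355332255363464 [ 0.4 -0.6  0.2] [0.474  0.38   0.0094]
0.011341019809834816 39.155040979385376 [-0.7 -0.1 -1.3] [0.4735 0.3795 0.169 ] 24.1
```

Slide gripped and lifted. Now go above the pad, tilted, and check in the images whether the 28 mm discrepancy lies along the tool or in world z (overlaying both predictions).

```bash
sed -i 's/GH=.026/GH=-.0066/' h.py
python3 - <<'E'
from h import *
from fit import proj
import cv2
W=(.614,-.186,.0855);S=.63
for d in (.10,.0): print(d,kinematics.solve_ik(*place(W,YAW,S,d,-1)))
bot.reach(*place(W,YAW,S,.09,-1)); o=get_obs();print(o["time_s"],o["position"],o["grip_force"],o["wrist_force"].round(1))
Rm=R.from_quat(o["orientation"]).as_matrix();p=o["position"]
print("tool z",Rm[:,2],"cmd",R.from_quat(place(W,YAW,S,.09,-1)[1]).as_matrix()[:,2])
np.save("pre.npy",np.r_[p,o["orientation"]])
A=p+Rm[:,2]*(-.0066)*-1*-1
A=p-Rm[:,2]*.0066
B=p+[0,0,.028]+Rm[:,2]*.0214
out=[]
for n,(w,h) in(("side",(60,45)),("top",(60,45))):
    d=vision.read_camera(n);np.savez(n+"3.npz",**d)
    u,v=proj(n,(A+B)/2)[0].round().astype(int);u0,v0=u-w//2,v-h//2+4
    I=cv2.resize(d["frame"][v0:v0+h,u0:u0+w,::-1],None,fx=400/w,fy=400/w,interpolation=cv2.INTER_CUBIC)
    J=I.copy()
    for c,col in((A,(255,0,0)),(B,(0,0,255))):
        c4=[c+.035*e*Rm[:,0]+.025*g*Rm[:,1] for e,g in((1,1),(1,-1),(-1,-1),(-1,1))]
        q=((proj(n,c4)-[u0,v0]+.5)*400/w).astype(np.int32);cv2.polylines(J,[q],True,col,1)
    out.append(np.vstack([I,J]));print(n,u0,v0,400/w,"A",proj(n,A),"B",proj(n,B))
cv2.imwrite("pics/pre.png",np.hstack(out))
E
```

```text
0.1 [-0.46838714  0.16843032  2.22565642  1.00009504  0.29175577  0.24129555]
0.0 [-0.41369338  0.40119234  2.1626201   1.66019084  0.21482574 -0.39408866]
26.1417 [ 0.56532003 -0.18325621  0.15297133] 39.11958396434784 [ 0.4  0.3 -0. ]
tool z [ 0.58866054 -0.02562349 -0.80797414] cmd [ 0.58854835 -0.02650257 -0.80802751]
side 238 198 6.666666666666667 A [[265.22710324 216.25647401]] B [[270.67198602 214.86734061]]
top 290 160 6.666666666666667 A [[319.41057773 180.61234626]] B [[319.72272252 175.28926035]]
```

View pics/pre.png

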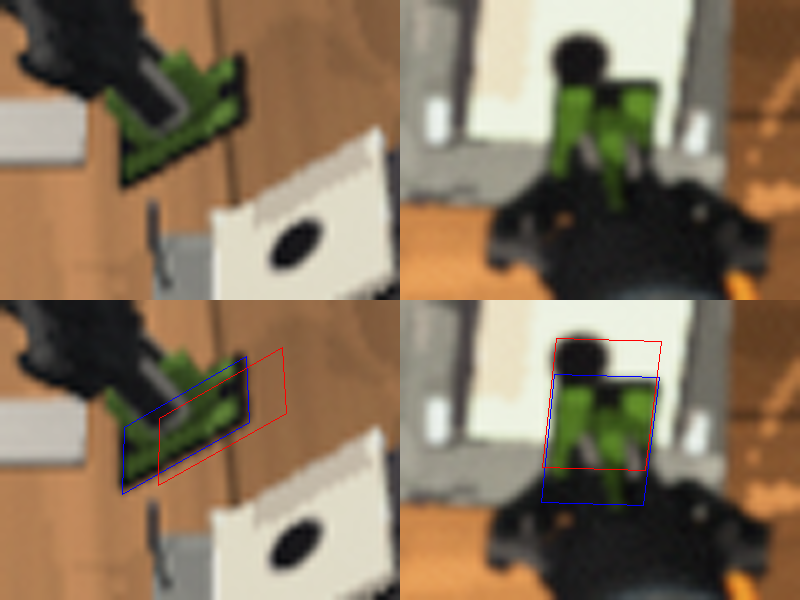

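Hypothesis A (blue) matches: the fingers are simply shorter along the tool, world z is right. The pad's side edges look slightly shallower (~0.50) than the slide's edge (~0.54), so I measure the slope from the edge angles directly.

```bash
sed -i 's/n+"0.npz"/n+"1.npz"/' fit.py
python3 - <<'E'
from edge import *
v0=np.array([.6155,-.1861,.0855,-.0435,.61,-.0016])
for k in range(1):
    for yaw in(-.045,):
        v=v0.copy();v[3]=yaw
        # shift z so side image centre agrees w/ window tri
        M=meas(v,3.0)
        for n in C:
          for i in range(4):
            p=M[n,i][0];d=np.linalg.svd(p-np.median(p,0))[2][0]
            # robust angle
            x,y=(p[:,0],p[:,1]) if abs(d[0])>abs(d[1]) else (p[:,1],p[:,0])
            r=least_squares(lambda c:c[0]*x+c[1]-y,[d[1]/d[0] if abs(d[0])>abs(d[1]) else d[0]/d[1],0],loss="soft_l1",f_scale=.1,x_scale=[.01,1]);
            r=least_squares(lambda c:c[0]*(x-x.mean())+c[1]-y,[0,y.mean()],loss="soft_l1",f_scale=.1)
            def pred(s,yw):
                u=v.copy();u[4]=s;u[3]=yw;K=model(u)[0];a,b=proj(n,[K[i],K[(i+1)%4]]);e=b-a
                return e[1]/e[0] if abs(d[0])>abs(d[1]) else e[0]/e[1]
            print(n,names[i],"meas",r.x[0].round(4),"res",np.abs(r.fun).mean().round(3),"pred .55 .6 .65",[round(float(pred(s,yaw)),4) for s in(.55,.6,.65)],"yaw -.065,-.025",[round(float(pred(.6,t)),4) for t in(-.065,-.025)])
E
sed -i 's/n+"1.npz"/n+"0.npz"/' fit.py
```

```text
top up meas 0.0499 res 0.11 pred .55 .6 .65 [0.0278, 0.0278, 0.0279] yaw -.065,-.025 [0.0475, 0.0082]
top right meas -0.1554 res 0.079 pred .55 .6 .65 [-0.1123, -0.1231, -0.1344] yaw -.065,-.025 [-0.1414, -0.1048]
top low meas 0.0874 res 0.278 pred .55 .6 .65 [0.0288, 0.0288, 0.0288] yaw -.065,-.025 [0.0486, 0.009]
top left meas -0.1034 res 0.125 pred .55 .6 .65 [-0.0761, -0.0822, -0.0886] yaw -.065,-.025 [-0.1004, -0.0641]
side up meas 0.0939 res 0.09 pred .55 .6 .65 [0.1187, 0.1175, 0.1161] yaw -.065,-.025 [0.0861, 0.1488]
side right meas -0.5389 res 0.336 pred .55 .6 .65 [-0.4434, -0.4941, -0.5482] yaw -.065,-.025 [-0.4807, -0.5078]
side low meas 0.0032 res 0.233 pred .55 .6 .65 [0.0181, 0.0195, 0.021] yaw -.065,-.025 [-0.0104, 0.0494]
side left meas -0.6041 res 0.181 pred .55 .6 .65 [-0.4652, -0.5185, -0.5752] yaw -.065,-.025 [-0.5056, -0.5315]
```

```bash
cat > e2.py <<'E'
import sys,fit
import numpy as np
for k in("0","1"):
    fit.C.update({n:np.load(n+k+".npz") for n in("top","side")})
    import importlib,edge;importlib.reload(edge)
    from edge import *
    for skip in [(("side",1),),(("side",1),("top",3)),(("side",1),("top",2)),(("side",1),("side",2))]:
        v=np.array([.6153,-.1862,.0875,-.06,.6,0.]);wc={n:cent(n,proj(n,model(v)[1])[0]) for n in C}
        for k2 in range(12):
            M=meas(v,2 if k2<4 else 1.2)
            def f(u):
                K,w=model(u);r=[]
                for (n,i),(p,nn) in M.items():
                    if (n,i) in skip: continue
                    a,b=proj(n,[K[i],K[(i+1)%4]]);d=(b-a)/np.linalg.norm(b-a);e=p-a;r.append(e[:,0]*d[1]-e[:,1]*d[0])
                for n in C:r.append(3*(proj(n,w)[0]-wc[n]))
                return np.concatenate(r)
            v=least_squares(f,v,loss="soft_l1",f_scale=.15).x
        ff=f(v);print(k,skip,v.round(4),model(v)[1].round(4),[round(float(x),2) for x in np.sqrt((ff[:-4].reshape(-1,15)**2).mean(1))],(ff[-4:]/3).round(2))
E
python3 e2.py
```

```text
0 (('side', 1),) [ 0.6155 -0.1856  0.088  -0.0669  0.6423 -0.0018] [ 0.6141 -0.1855  0.087 ] [0.15, 0.24, 0.29, 0.27, 0.18, 0.09, 0.21] [-0.09 -0.18 -0.03  0.03]
0 (('side', 1), ('top', 3)) [ 0.6154 -0.1861  0.0884 -0.0652  0.643  -0.0018] [ 0.614  -0.186   0.0873] [0.15, 0.13, 0.3, 0.18, 0.08, 0.2] [ 0.07 -0.18 -0.04  0.06]
0 (('side', 1), ('top', 2)) [ 0.6156 -0.1856  0.0882 -0.0662  0.6472 -0.002 ] [ 0.6141 -0.1855  0.087 ] [0.16, 0.24, 0.28, 0.16, 0.05, 0.19] [-0.07 -0.18 -0.04  0.03]
0 (('side', 1), ('side', 2)) [ 0.6152 -0.1856  0.088  -0.0683  0.6291 -0.0015] [ 0.614  -0.1855  0.0871] [0.15, 0.23, 0.23, 0.28, 0.18, 0.26] [-0.07 -0.17 -0.06  0.01]
1 (('side', 1),) [ 0.6154 -0.1857  0.0881 -0.0642  0.6408 -0.0017] [ 0.6141 -0.1856  0.0871] [0.16, 0.17, 0.32, 0.24, 0.18, 0.23, 0.2] [-0.05 -0.19 -0.03  0.04]
1 (('side', 1), ('top', 3)) [ 0.6154 -0.186   0.0882 -0.0621  0.6409 -0.0017] [ 0.614  -0.1859  0.0872] [0.16, 0.11, 0.33, 0.19, 0.22, 0.2] [ 0.04 -0.18 -0.04  0.07]
1 (('side', 1), ('top', 2)) [ 0.6156 -0.1857  0.0882 -0.065   0.6481 -0.0019] [ 0.6141 -0.1856  0.0871] [0.18, 0.16, 0.24, 0.17, 0.22, 0.18] [-0.06 -0.19 -0.03  0.03]
1 (('side', 1), ('side', 2)) [ 0.6152 -0.1857  0.0881 -0.0689  0.6309 -0.0015] [ 0.614  -0.1856  0.0872] [0.16, 0.15, 0.24, 0.24, 0.18, 0.25] [-0.04 -0.17 -0.06  0.01]
```

Dropping the contaminated near edge (pad's white side face), all fits agree: window (0.614,−0.1857,0.0871), yaw −0.065, slope 0.64. Approach along the normal, watching force and torque.

```bash
cat > press.py <<'E'
from h import *
W=(.614,-.1857,.0871);YW=-.065
def go(d,s=.64,v=.03,yw=YW,dx=0,dy=0): bot.servo_line(*place(W,yw,s,d,-1,dx,dy),velocity=v)
def st(f0,t0):
    bot.dwell(.1);o=get_obs();Rm=R.from_quat(o["orientation"]).as_matrix();return Rm.T@(o["wrist_force"]-f0),Rm.T@(o["ft_torque"]-t0),o
E
python3 - <<'E'
from press import *
go(.03,v=.06);go(.008,v=.04);bot.dwell(.3);o=get_obs();f0,t0=o["wrist_force"],o["ft_torque"];np.save("f0.npy",np.r_[f0,t0])
for d in np.arange(.006,-.0041,-.001):
    go(d,v=.02);f,t,o=st(f0,t0);print(round(d,3),f.round(2),t.round(3),round(o["grip_force"],1),round(o["time_s"],1))
    if f[2]<-7: break
E
```

```text
0.006 [-0.26 -0.49 -0.54] [-0.021 -0.046  0.004] 39.1 28.7
0.005 [ 0.09 -1.42 -0.54] [-0.019 -0.021 -0.009] 39.1 29.1
0.004 [-0.82  0.56 -1.26] [ 0.044  0.017 -0.058] 39.1 29.4
0.003 [-0.23 -0.12 -0.95] [ 0.029  0.002 -0.054] 39.1 29.8
0.002 [ 0.33 -0.34 -0.78] [-0.015 -0.038 -0.02 ] 39.1 30.1
0.001 [-0.35 -0.3  -0.91] [ 0.027  0.021 -0.04 ] 39.1 30.5
0.0 [ 0.36  0.08 -2.6 ] [ 0.024  0.038 -0.064] 39.4 30.8
-0.001 [-0.07 -0.27 -4.77] [ 0.028  0.045 -0.053] 39.6 31.2
-0.002 [-0.18 -0.18 -4.13] [ 0.046  0.126 -0.006] 39.7 31.5
-0.003 [-0.2  -0.6  -6.46] [-0.014  0.164 -0.05 ] 39.9 31.9
-0.004 [ 0.4  -0.07 -7.87] [ 0.086  0.202 -0.033] 40.1 32.2
```

Contact at d≈0 as predicted; the force (~7.3 N) gives about 4 mm. The pitch torque (+0.2 N·m) says the upper end bears more, so the pad is slightly steeper; trim the tilt.

Run:
```python
from press import *
z=np.load("f0.npy")
for s in(.655,.67,.685,.70,.715):
    go(-.004,s=s,v=.02);f,t,o=st(z[:3],z[3:])
    T=[st(z[:3],z[3:])[1] for _ in range(2)]
    print(s,f.round(2),t.round(3),np.mean(T,0).round(3),round(o["time_s"],1))
    if np.mean(T,0)[1]<.02: break
```

```text
0.655 [ 0.22 -0.97 -7.47] [ 0.133  0.091 -0.046] [ 0.105  0.114 -0.019] 32.6
0.67 [ 0.3  -0.41 -7.26] [ 0.066 -0.111  0.049] [ 0.108 -0.133 -0.029] 33.1
```

Run:
```python
from press import *
from fit import proj,padframe
import cv2
z=np.load("f0.npy")
go(-.004,s=.662,v=.02);bot.dwell(.3)
for _ in range(3):
    f,t,o=st(z[:3],z[3:]);print(f.round(2),t.round(3),round(o["grip_force"],1),o["position"].round(4),round(o["time_s"],1))
print("cmd",place(W,YW,.662,-.004,-1)[0].round(4))
x,y,n=padframe(YW,.662);c=np.array(W)-.004*n
out=[]
for k,(w,h) in(("side",(60,45)),("top",(60,45))):
    d=vision.read_camera(k);u,v=proj(k,c)[0].round().astype(int);u0,v0=u-w//2,v-h//2
    I=cv2.resize(d["frame"][v0:v0+h,u0:u0+w,::-1],None,fx=400/w,fy=400/w,interpolation=cv2.INTER_CUBIC);J=I.copy()
    for a,b,col in((.035,.025,(255,0,0)),(.05,.0525,(0,0,255))):
        q=((proj(k,[c+a*e*x+b*g*y for e,g in((1,1),(1,-1),(-1,-1),(-1,1))])-[u0,v0]+.5)*400/w).astype(np.int32);cv2.polylines(J,[q],True,col,1)
    out.append(np.vstack([I,J]))
cv2.imwrite("pics/final.png",np.hstack(out))
```

```text
[ 0.02  1.04 -6.88] [-0.031  0.035  0.017] 40.0 [ 0.6204 -0.1862  0.0787] 34.0
[-0.31  0.28 -7.24] [-0.066 -0.001 -0.022] 40.0 [ 0.6204 -0.1862  0.0787] 34.1
[-1.43 -0.43 -7.2 ] [-0.032 -0.016  0.035] 40.0 [ 0.6204 -0.1862  0.0787] 34.2
cmd [ 0.6205 -0.1861  0.0787]
```

View pics/final.png

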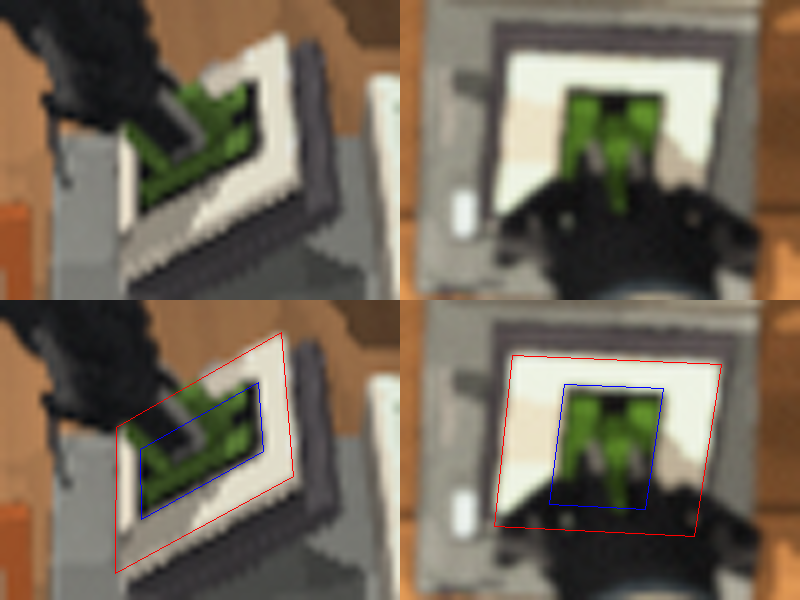

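The slide lies on the pad inside its predicted outline, within a few mm of the window centre. Torques are near zero, the force of about 7 N means roughly 4 mm of travel, and the door was seen wide open. Handing in.

```bash
python3 -c "
from workcell import hand_in
print(hand_in())"
```

```text
the job is handed in; nothing more can be done
None
```

I handed the job in with the green slide still gripped and held flush on the reading pad, centred over the window to within a few millimetres by camera. The force reading puts the pad about 4 mm in. I left the door swung open to about 1.8 rad and moved none of the other slides or bench things on purpose. The hand-in call gave no verdict, so I don't know the judged result.

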